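# Seat the reference disc in the measuring stage

## Task

Slide the steel disc across the top plate of the measuring stage, without lifting it off the plate, until it drops flat into the round pocket; the plate has been shifted on its slides, so find the pocket by feel. Then swing the keeper arm fully round to its stop so that it lies over the seated disc. Use a light touch (never more than 20 N on the disc or the stage) and leave the things round the stage where they are.

Things in the scene. Friction and masses are not known exactly. Their poses are not given: they have to be found in the camera images.
- stage: Low two-axis measuring stage fixed on the bench; dark base 150 mm (its x) by 295 mm (its y, from -127.5 to +167.5), 8 mm thick. Origin: underside of the base, under the nominal middle of the top plate; x away from the robot, y left at zero yaw, z up. Two micrometer drums stick out 26 mm at its -x and -y sides, all below 20 mm.
- plate_top (a point): Nominal middle of the top of the bare aluminium top plate, 124 mm (stage x) by 210 mm (stage y), flat, 24 mm above the bench. This point is fixed to the base: the plate itself, with its pocket, is locked on its slides at an unknown shift of up to 8 mm either way along stage x and also along stage y, not turned.
- pocket_nominal (a point): Where the pocket's centre would be with the plate unshifted (stage x = 0, y = +45 mm, at the plate's top); fixed to the base. The real centre is up to 8 mm away in x and in y (see plate_top). Pocket: round, 46 mm in diameter, 5 mm deep, 1 mm chamfer; the disc fits with 1 mm to spare all round.
- disc: Plain steel disc, 44 mm in diameter, 9 mm thick, about 0.1 kg, that slides easily, lying loose on the top plate in the plate's -y half. Origin: centre of its underside (24 mm above the bench while it lies on the plate, 19 mm when seated; seated, its top stands 4 mm above the plate). z is its axis.
- keeper (a joint): Angle of the swing keeper (rad): 0 = at its stop, arm pointing to stage -y over the pocket; grows as the arm swings aside to the stage's -x side (at angle q it points along stage (-sin q, -cos q)), 1.5 at most. Starts at 1.0 to 1.4. Turns with light friction (0.04 N m) and stays where it is left.
- keeper_pivot (a point): On the keeper's upright pivot axis, stage x = 0, y = +140 mm, 33 mm above the bench. The keeper is a flat steel arm 16 mm wide and 5 mm thick; its underside is about 6.5 mm above the plate, so it passes over a seated disc but not over one still lying on the plate.
- keeper_knob (a point): Middle of the upright black knob near the free end of the keeper arm, on the knob's axis, 110 mm from the pivot, 50.5 mm above the bench. The knob is 14 mm in diameter (10 mm at its neck) and stands from 35.5 to 63.5 mm above the bench.
- tweezers: Blue tweezers, 122 mm long, 9 mm high, lying on the bench by the stage's -y end. A bystander.
- vial: Small screw-top vial, 14 mm in diameter, 35 mm high, standing on the bench on the stage's +x side. A bystander.
- cap: Loose blue screw cap, 34 mm in diameter, 14 mm high, on the bench on the stage's +x side. A bystander.
Not all that is in view belongs to the job. Several things have the shape of the disc; the one meant has the colours described above.

How it is judged:
By the outcome, as a careful person would: the job done as asked, in the order asked, and still so for the second after the job is handed in, with the robot touching nothing.
It also fails if it takes over 72 s, if anything falls off the work surface, if the arm or the gripper's body presses on something with over 40 N, if the wrist force passes 120 N, or if a joint passes its speed limit or range.

## Robot

A 6-joint arm with a two-finger parallel gripper is mounted at the origin on a cart in front of the work surface, level with it; the furniture and walls round the work are solid. World frame = base frame: x ahead of the robot, y to its left, z up, the work surface at z = 0. Lengths are in m, angles in rad, forces in N, time in s.
With the tool pointing down it reaches from about 0.325 to 0.85 m from the base axis. Payload 4.4 kg.
Tool frame: the origin (TCP) lies between the finger pads; the fingertips stand 17 mm ahead of it and the grasp point (between the pads) lies 2 mm behind it (manip.tip_extent is the distance from the TCP to the fingertips, in m); y points along the fingers, z is the direction in which the jaws open and shut, and the axes are right-handed (so a half turn about y gives the same grasp; the last joint's range is limited). The gripper opens to 94 mm and grips with 3 to 60 N. Pads are 16 mm wide; open, the fingers measure 119 mm over their backs; the gripper's body (75 mm by 177 mm) begins 78 mm behind the grasp point.
Start: joints at [1.085, 0.207, 1.542, -0, 1.393, -0.15], TCP at [0.189, 0.543, 0.185] pointing down, gripper open.
Joint ranges: [-2.73, 2.73], [-0.86, 2.22], [0.23, 2.46], [-1.11, 4.25], [0.08, 2.63], [-2.82, 2.82]. Speed limits (rad/s): [2.79, 2.79, 3.14, 3.14, 3.14, 3.14].

## Interface

Orientations are given as a unit quaternion [w, x, y, z].
In Python, from station import manip gives the robot as it stands.
- The arm moves only by the shell command python3 -m creep 'ROWS'. ROWS is a JSON object of lists of equal length, an entry for each row: "jaw": the opening, from 0 (shut) to 1 (fully open); "travel": the shift along the tool's x, y, z in m, a list of three; "turn": the turn, a rotation vector about the tool's x, y, z in rad, a list of three. A call has 1 to 8 rows; each row shifts and turns the commanded pose from where the row before left it, along the tool's axes as they then stand; what a row does not reach is not made up. A row lasts 1/8 s, in which the tool goes at most 62.5 mm and 10.7 degrees, less where a joint would pass 70% of its speed; a pose out of reach is approached as far as the arm can. A call is refused whole if a number of a shift passes 0.0625 or a number of a turn 0.188, either way. A call with a gripper value outside its range is refused whole. The fingers move at their own pace and stop on an object; the grip force is fixed at half the most. Time passes only in rows, so rows that do not move let the fingers close. It gives the time, the measured TCP pose, the force and the opening at its end, in the units of the state.
- manip.state(): the state, without advancing time (a new reading comes with each control period).
- manip.grab_frame(name): name is "scene" or "top" or "wrist"; returns the picture (480x640x3 uint8, red, green, blue); there is no depth.
- manip.get_calibration(name): a dict with "fx", "fy", "cx", "cy" (pixels), "origin" and "orientation" of the camera in the world. Camera axes: x right, y up, looking along -z (the intrinsics and any distortion apply to the point x, -y, -z); pixel columns grow to the right and rows downward; lengths in m; the calibration is good to about 2 mm. The wrist camera is an equidistant fisheye: a pixel r from the principal point sees the ray r / f radians off the axis. A picture is of the moment at which its call begins: read the wrist's pose just before it. get_calibration takes no time and is no camera call; for the wrist camera it gives the pose at the moment of the call.
- manip.close_job(): hands the job in, once; it reports no verdict.
The state is a dict: "t": time; "joint_pos": joint angles; "joint_vel": joint speeds; "effort": joint torques, N m; "tcp_pos": TCP position; "orientation": TCP orientation; "wrist_force": force on the tool from outside, world axes, zero at the start; "ft_torque": the same for the moment, N m; "grip_width": finger opening in m.
Only numpy, scipy, OpenCV 4.12 (cv2) and the standard library are available. Lean on these libraries where they do the work, as an engineer would, in place of code of your own. Each camera call takes 0.05 s, during which the arm holds its last target.

## Working session

There is one attempt and no reset: what is moved stays moved. The work goes in short steps, Python scripts to look and compute and a shell command to move; the robot and the scene stay as the last step left them, time stands still between calls to the robot, and variables do not carry over. Pictures are saved under pics/ and viewed, and the job is handed in when it is done.

```bash
ls; mkdir -p pics
python3 - <<'E'
from station import manip
import cv2
print(manip.state())
for n in ["scene","top","wrist"]:
    c=manip.get_calibration(n); print(n,c)
    cv2.imwrite(f"pics/{n}0.png",manip.grab_frame(n)[:,:,::-1])
E
```

```text
pics
{'t': 0.0, 'joint_pos': array([ 1.08450969e+00,  2.07426627e-01,  1.54291440e+00, -3.93205537e-05,
        1.39349084e+00, -1.50519052e-01]), 'joint_vel': array([ 0.00045362,  0.00115652, -0.00118199, -0.00027117,  0.00020438,
        0.00034147]), 'effort': array([-4.08736114e-04, -3.70862782e+01, -2.81420588e+01,  6.97132037e-02,
        3.59009276e-02, -1.59254100e-04]), 'tcp_pos': array([0.18909719, 0.542129  , 0.18350586]), 'orientation': array([-0.69640908,  0.69792142, -0.11838724,  0.11791756]), 'wrist_force': array([-0.66939638,  0.45152804, -0.52296454]), 'ft_torque': array([-0.00366484,  0.03368279,  0.02107473]), 'grip_width': 0.09419316762260213}
scene {'fx': 559.035158814943, 'fy': 559.035158814943, 'cx': 324.17015556374946, 'cy': 236.10678370885026, 'origin': array([-0.03244238, -0.40489947,  0.5539355 ]), 'orientation': array([ 0.76985247,  0.39137657, -0.23047421, -0.44836726])}
top {'fx': 547.3081379213143, 'fy': 547.3081379213143, 'cx': 314.9351614950191, 'cy': 245.32844329797962, 'origin': array([ 0.38154251, -0.11182383,  0.88453373]), 'orientation': array([ 0.77175641,  0.08085235, -0.06946379, -0.62692083])}
wrist {'fx': 371.64829954431775, 'fy': 371.64829954431775, 'cx': 324.04667807733586, 'cy': 244.12646539706407, 'origin': array([0.11632791, 0.56815125, 0.38276719]), 'orientation': array([ 0.807801  , -0.11095675, -0.07748849,  0.57370871])}
```

View pics/scene0.png

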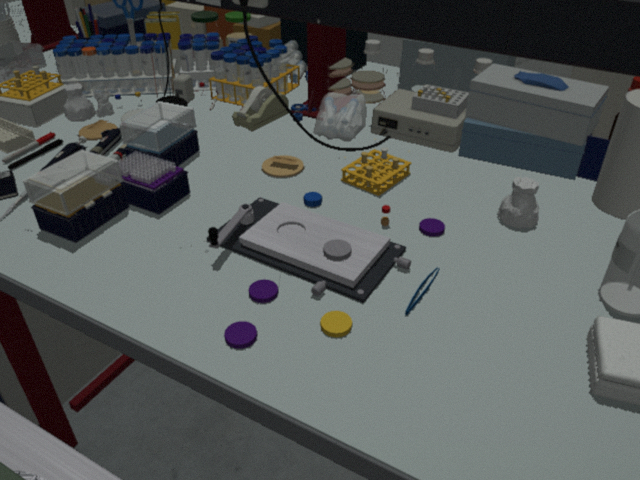

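View pics/top0.png

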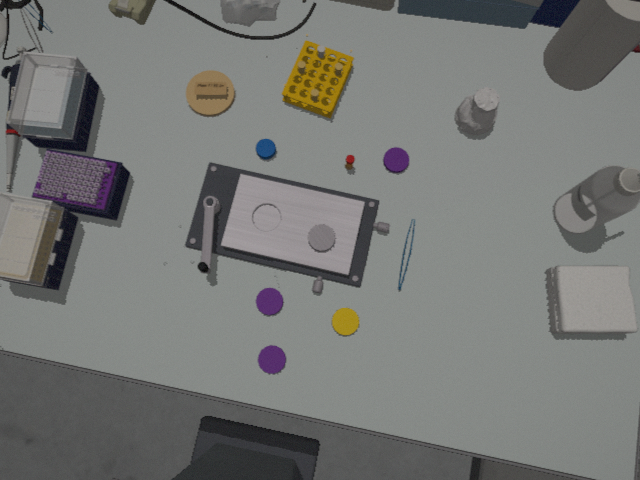

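View pics/wrist0.png

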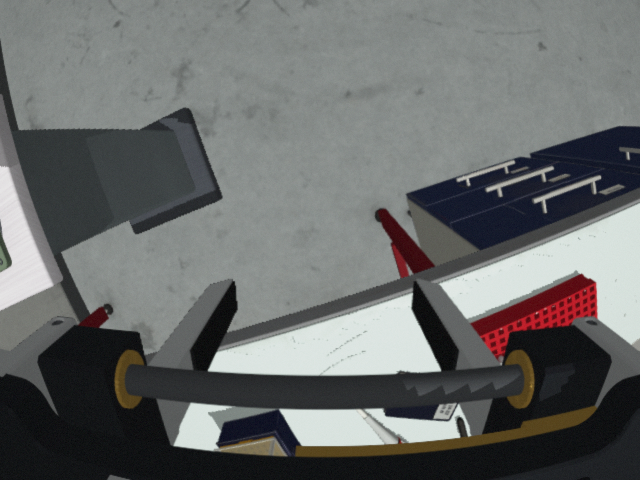

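Top view: the stage is at about (285,222), the pocket circle at (267,217), the disc at (321,237), and the keeper pivot at (211,203) with its knob at (204,267). I'll enlarge it.

Run:
```python
import cv2
a=cv2.imread("pics/top0.png")[150:300,175:395]
cv2.imwrite("pics/topc.png",cv2.resize(a,(792,540),interpolation=cv2.INTER_CUBIC))
a=cv2.imread("pics/scene0.png")[180:310,200:420]
cv2.imwrite("pics/scenec.png",cv2.resize(a,(792,468),interpolation=cv2.INTER_CUBIC))
```

```text
(no output)
```

View pics/topc.png

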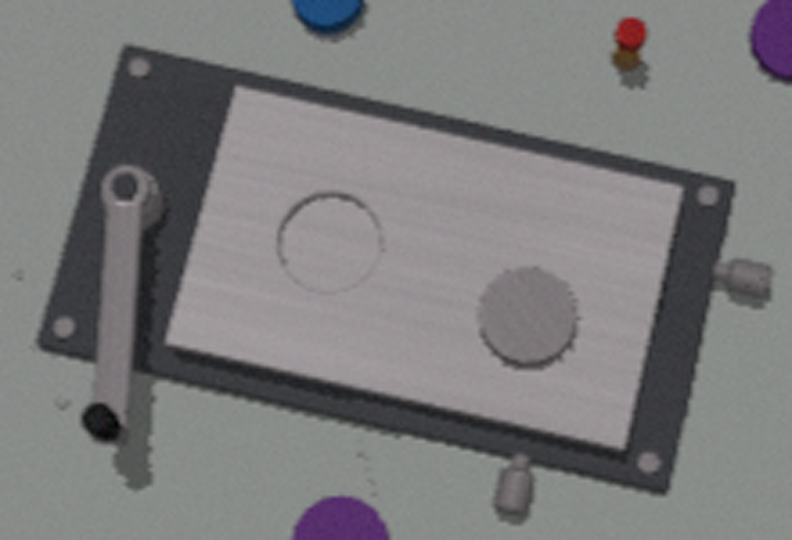

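View pics/scenec.png

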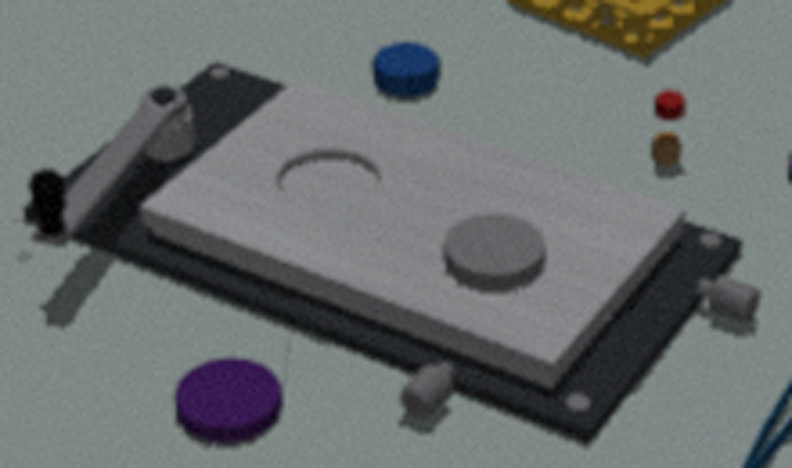

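```bash
cat > h.py <<'E'
import numpy as np
from scipy.spatial.transform import Rotation as R
from station import manip
def rot(q): return R.from_quat([q[1],q[2],q[3],q[0]])
def ray(n,u,v,c=None):
    c=c or manip.get_calibration(n); x=(u-c['cx'])/c['fx']; y=(v-c['cy'])/c['fy']
    if n=='wrist':
        r=np.hypot(x,y); d=np.array([x/r*np.sin(r),-y/r*np.sin(r),-np.cos(r)])
    else: d=np.array([x,-y,-1])
    return np.array(c['origin']),rot(c['orientation']).apply(d)
def pt(n,u,v,z,c=None):
    o,d=ray(n,u,v,c); return o+d*(z-o[2])/d[2]
def proj(n,P,c=None):
    c=c or manip.get_calibration(n); p=rot(c['orientation']).inv().apply(np.array(P)-c['origin']); x,y,z=p[0],-p[1],-p[2]
    if n=='wrist':
        r=np.hypot(x,y);t=np.arctan2(r,z); return c['cx']+c['fx']*t*x/r,c['cy']+c['fy']*t*y/r
    return c['cx']+c['fx']*x/z,c['cy']+c['fy']*y/z
E
python3 - <<'E'
from h import *
import numpy as np
np.set_printoptions(precision=4,suppress=True)
T=lambda u,v,z: pt('top',175+u/3.6,150+v/3.6,z)[:2]
S=lambda u,v,z: pt('scene',200+u/3.6,180+v/3.6,z)[:2]
for F,base,plate,pk,dc,kn,pv in [(T,[(124,46),(734,182),(667,493),(38,346)],[(235,86),(684,185),(626,450),(167,345)],(331,243),(528,315),(101,421),(126,187)),
  (S,[(218,65),(741,241),(589,443),(77,236)],[(288,83),(685,213),(553,362),(142,208)],(329,182),(494,246),(47,182),(164,98))]:
    b=np.array([F(*p,.008) for p in base]); p=np.array([F(*q,.024) for q in plate])
    # corners order: (+75,+167.5),(+75,-127.5),(-75,-127.5),(-75,167.5)
    m=np.array([(.075,.1675),(.075,-.1275),(-.075,-.1275),(-.075,.1675)])
    mp=np.array([(.062,.105),(.062,-.105),(-.062,-.105),(-.062,.105)])
    def fit(m,b):
        mc,bc=m.mean(0),b.mean(0); H=(m-mc).T@(b-bc); th=np.arctan2(H[0,1]-H[1,0],H[0,0]+H[1,1])
        Rm=np.array([[np.cos(th),-np.sin(th)],[np.sin(th),np.cos(th)]]); t=bc-Rm@mc
        return th,Rm,t,(b-(m@Rm.T+t))
    th,Rm,t,res=fit(m,b); print('stage',th,t,'res mm',res.round(4).tolist())
    th2,R2,t2,res2=fit(mp,p); print('plate',th2,t2,'shift',Rm.T@(t2-t),res2.round(4).tolist())
    P=F(*pk,.024); D=F(*dc,.033); K=F(*kn,.0635); V=F(*pv,.037)
    for n,x in zip(['pocket','disc','knob','pivot'],[P,D,K,V]): print(n,x,'stage',Rm.T@(x-t),'plate',R2.T@(x-t2))
E
```

```text
stage -0.023084658679194004 [ 0.5939 -0.0389] res mm [[-0.0009, -0.0009], [-0.0005, 0.0012], [0.0004, 0.001], [0.001, -0.0014]]
plate -0.01897637783571588 [ 0.5937 -0.0375] shift [-0.0002  0.0014] [[0.0005, 0.0006], [0.0004, -0.0002], [-0.0007, -0.0001], [-0.0002, -0.0004]]
pocket [0.5945 0.0072] stage [-0.0005  0.0461] plate [-0.0001  0.0447]
disc [ 0.578  -0.0869] stage [-0.0148 -0.0483] plate [-0.0148 -0.0497]
knob [0.4889 0.0794] stage [-0.1077  0.1159] plate [-0.107   0.1149]
pivot [0.5977 0.1009] stage [0.0005 0.1398] plate [0.0013 0.1384]
stage -0.0005189798297118262 [ 0.59   -0.0487] res mm [[0.004, 0.0039], [-0.0017, 0.0097], [-0.0051, 0.0103], [0.0029, -0.0239]]
plate -0.014433186693199032 [ 0.591  -0.0366] shift [0.001 0.012] [[-0.0027, 0.0007], [-0.0018, -0.0013], [0.0022, 0.0017], [0.0023, -0.0011]]
pocket [0.5912 0.0064] stage [0.0011 0.0551] plate [-0.0005  0.0431]
disc [ 0.5756 -0.087 ] stage [-0.0144 -0.0383] plate [-0.0147 -0.0506]
knob [0.4859 0.0786] stage [-0.1042  0.1272] plate [-0.1068  0.1137]
pivot [0.5951 0.1   ] stage [0.005  0.1487] plate [0.0021 0.1367]
```

```bash
cat >> h.py <<'E'
def rel(target_xyz,head=None):
    s=manip.state(); r=rot(s['orientation']); M=r.as_matrix()
    print('t',round(s['t'],2),'tcp',s['tcp_pos'].round(4),'x',M[:,0].round(4),'y',M[:,1].round(4),'z',M[:,2].round(4),'F',s['wrist_force'].round(2),'w',round(s['grip_width'],4))
    print('travel tool', r.inv().apply(np.array(target_xyz)-s['tcp_pos']).round(4))
    if head is not None:
        hx=np.array([np.cos(head),np.sin(head),0])
        for sg in (1,-1):
            x=hx*sg; y=np.array([0,0,-1.]); z=np.cross(x,y)
            T=np.stack([x,y,z],1); print('turn sg',sg,(R.from_matrix(M.T@T)).as_rotvec().round(4),'travel in new frame',(T.T@(np.array(target_xyz)-s['tcp_pos'])).round(4))
E
python3 - <<'E'
from h import *
h=np.deg2rad(80.3)
D=np.array([.577,-.087])
P=D-np.r_[np.cos(h),np.sin(h)]*.045
print(P)
rel([*P,.12],h)
print(manip.get_calibration('wrist')['origin']-manip.state()['tcp_pos'])
E
```

```text
[ 0.56941798 -0.13135666]
t 0.15 tcp [0.1892 0.5423 0.1838] x [ 9.441e-01 -3.295e-01 -3.000e-04] y [-8.0e-04 -1.5e-03 -1.0e+00] z [ 0.3295  0.9441 -0.0017] F [-0.4   0.03 -0.6 ] w 0.0944
travel tool [ 0.581   0.0645 -0.5106]
turn sg 1 [ 1.0000e-03 -1.7373e+00 -1.7000e-03] travel in new frame [-0.6     0.0638 -0.4883]
turn sg -1 [1.6000e-03 1.4043e+00 1.0000e-03] travel in new frame [0.6    0.0638 0.4883]
[-0.07282219  0.02589782  0.19913877]
```

```bash
python3 -m creep '{"jaw":[0.32,0.32,0.32,0.32,0.32,0.32,0.32,0.32],"travel":[[0.054,0,0],[0.054,0,0],[0.054,0,0],[0.054,0,0],[0.054,0,0],[0.054,0,0],[0.054,0,0],[0.054,0,0]],"turn":[[0,0.094,0],[0,0.094,0],[0,0.094,0],[0,0.094,0],[0,0.094,0],[0,0.094,0],[0,0.094,0],[0,0.094,0]]}'
python3 -c "
from h import *
rel([.5694,-.1314,.12],np.deg2rad(80.3))"
```

```text
t: 1.15
tcp_pos: [0.5225, 0.281, 0.1842]
orientation: [-0.604, 0.605, -0.367, 0.367]
wrist_force: [-0.2, 0.3, -0.2]
grip_width: 0.0301
t 1.15 tcp [0.5225 0.281  0.1842] x [ 4.617e-01 -8.871e-01 -2.000e-04] y [-5.e-04 -1.e-04 -1.e+00] z [ 8.871e-01  4.617e-01 -5.000e-04] F [-0.24  0.29 -0.19] w 0.0301
travel tool [ 0.3875  0.0642 -0.1488]
turn sg 1 [-0.0000e+00 -2.4924e+00 -6.0000e-04] travel in new frame [-0.3986  0.0642 -0.1157]
turn sg -1 [ 5.000e-04  6.492e-01 -0.000e+00] travel in new frame [0.3986 0.0642 0.1157]
```

```bash
python3 -m creep '{"jaw":[0.32,0.32,0.32,0.32,0.32,0.32,0.32,0.32],"travel":[[0.049,0.008,-0.018],[0.05,0.008,-0.014],[0.051,0.008,-0.01],[0.052,0.008,-0.006],[0.052,0.008,-0.001],[0.052,0.008,0.003],[0.052,0.008,0.007],[0.051,0.008,0.011]],"turn":[[0,0.081,0],[0,0.081,0],[0,0.081,0],[0,0.081,0],[0,0.081,0],[0,0.081,0],[0,0.081,0],[0,0.081,0]]}'
python3 -c "
from h import *
import cv2
rel([.5694,-.1314,.12],np.deg2rad(80.3))
print(manip.get_calibration('wrist'))
cv2.imwrite('pics/w1.png',manip.grab_frame('wrist')[:,:,::-1])"
```

```text
t: 2.15
tcp_pos: [0.5759, -0.1327, 0.1201]
orientation: [0.456, -0.456, 0.54, -0.54]
wrist_force: [0.2, -0.0, -0.4]
grip_width: 0.03
t 2.15 tcp [ 0.5759 -0.1327  0.1201] x [-1.67e-01 -9.86e-01 -2.00e-04] y [-3.e-04  3.e-04 -1.e+00] z [ 9.86e-01 -1.67e-01 -4.00e-04] F [ 0.21 -0.03 -0.44] w 0.03
travel tool [-0.0002  0.0001 -0.0066]
turn sg 1 [-3.0000e-04 -3.1401e+00 -6.0000e-04] travel in new frame [0.0002 0.0001 0.0066]
turn sg -1 [ 0.0004  0.0015 -0.0002] travel in new frame [-0.0002  0.0001 -0.0066]
{'fx': 371.64829954431775, 'fy': 371.64829954431775, 'cx': 324.04667807733586, 'cy': 244.12646539706407, 'origin': array([ 0.58972474, -0.05590803,  0.3192293 ]), 'orientation': array([ 0.98731287, -0.13481473,  0.01141587, -0.08311413])}
```

View pics/w1.png

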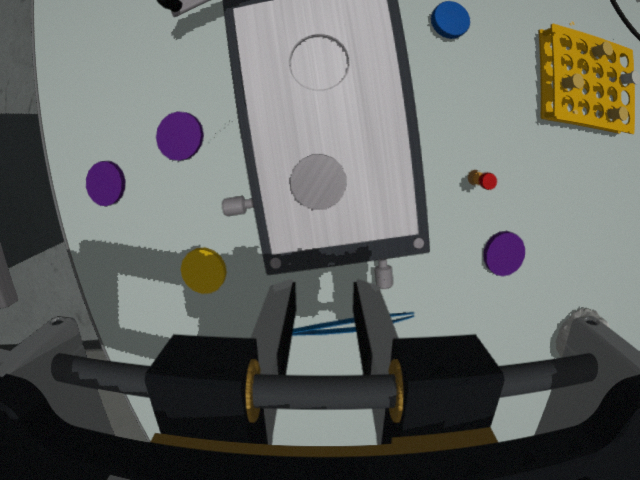

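Run:
```python
from h import *
import cv2
a=cv2.imread("pics/w1.png")[20:230,220:440]
cv2.imwrite("pics/w1c.png",cv2.resize(a,None,fx=2.8,fy=2.8,interpolation=cv2.INTER_CUBIC))
```

```text
(no output)
```

View pics/w1c.png

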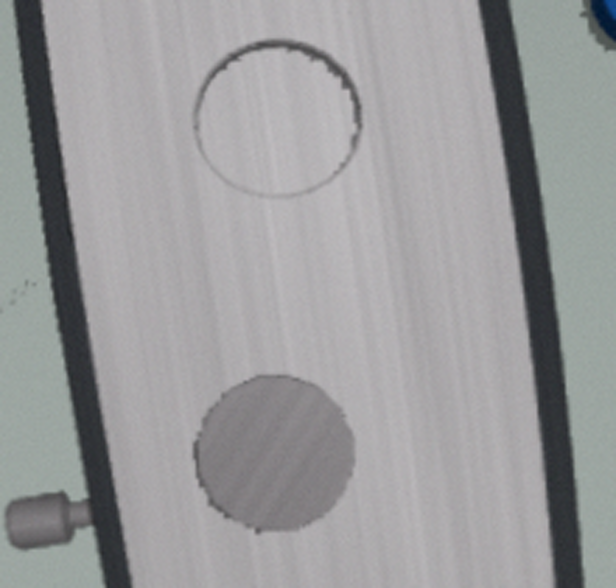

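```bash
cat >> h.py <<'E'
def circ(pts,z,n='wrist',c=None):
    P=np.array([pt(n,u,v,z,c)[:2] for u,v in pts])
    A=np.c_[2*P,np.ones(len(P))]; s=np.linalg.lstsq(A,(P**2).sum(1),rcond=None)[0]
    return s[:2],np.sqrt(s[2]+s[0]**2+s[1]**2)
E
python3 - <<'E'
from h import *
f=lambda L:[(220+u/2.8,20+v/2.8) for u,v in L]
p,rp=circ(f([(194,118),(362,120),(278,39),(278,198)]),.024)
d,rd=circ(f([(195,454),(356,452),(275,375),(275,532)]),.033)
print(p,rp,d,rd,p-d,np.degrees(np.arctan2(*(p-d)[::-1])),np.hypot(*(p-d)))
rel([.57,-.1314,.12])
h=np.deg2rad(80.3)
x=np.array([np.cos(h),np.sin(h)]);l=np.array([np.sin(h),-np.cos(h)])
t=manip.state()['tcp_pos'][:2]
for q in (d,p): print('ahead',(q-t)@x,'lateral(right)',(q-t)@l)
E
```

```text
[0.59789191 0.00172304] 0.023457098289480362 [ 0.58073023 -0.09198301] 0.021952083698751745 [0.01716168 0.09370605] 79.62164741050273 0.09526461266660577
t 2.2 tcp [ 0.576  -0.1395  0.1191] x [-0.1733 -0.9849  0.0048] y [-7.0e-04 -4.7e-03 -1.0e+00] z [ 9.849e-01 -1.733e-01  1.000e-04] F [ 1.22 -3.67 -0.22] w 0.03
travel tool [-0.0069 -0.001  -0.0073]
ahead 0.04765002225132976 lateral(right) -0.00333017852836356
ahead 0.14290795821203106 lateral(right) -0.0022023208133325482
```

```bash
python3 -m creep '{"jaw":[0.32,0.32],"travel":[[0,0,0],[0,0,0]],"turn":[[0,0,0],[0,0,0]]}'
python3 -c "
from h import *
import cv2,pickle
rel([.57,-.1314,.12])
c=manip.get_calibration('wrist');pickle.dump(c,open('c2.pkl','wb'))
a=manip.grab_frame('wrist')[:,:,::-1]
rel([.57,-.1314,.12])
cv2.imwrite('pics/w2.png',a)
a=a[20:230,220:440]
cv2.imwrite('pics/w2c.png',cv2.resize(a,None,fx=2.8,fy=2.8,interpolation=cv2.INTER_CUBIC))"
```

```text
t: 2.45
tcp_pos: [0.5758, -0.13, 0.1205]
orientation: [0.457, -0.457, 0.54, -0.539]
wrist_force: [-0.1, 0.9, -0.1]
grip_width: 0.0303
t 2.45 tcp [ 0.5758 -0.13    0.1205] x [-1.632e-01 -9.866e-01 -6.000e-04] y [-6.e-04  7.e-04 -1.e+00] z [ 9.866e-01 -1.632e-01 -8.000e-04] F [-0.05  0.95 -0.07] w 0.0303
travel tool [ 0.0023  0.0005 -0.0055]
t 2.5 tcp [ 0.576  -0.1297  0.1207] x [-1.625e-01 -9.867e-01 -4.000e-04] y [-2.e-04  5.e-04 -1.e+00] z [ 9.867e-01 -1.625e-01 -3.000e-04] F [-0.34 -0.57  0.22] w 0.0301
travel tool [ 0.0027  0.0007 -0.0056]
```

View pics/w2c.png

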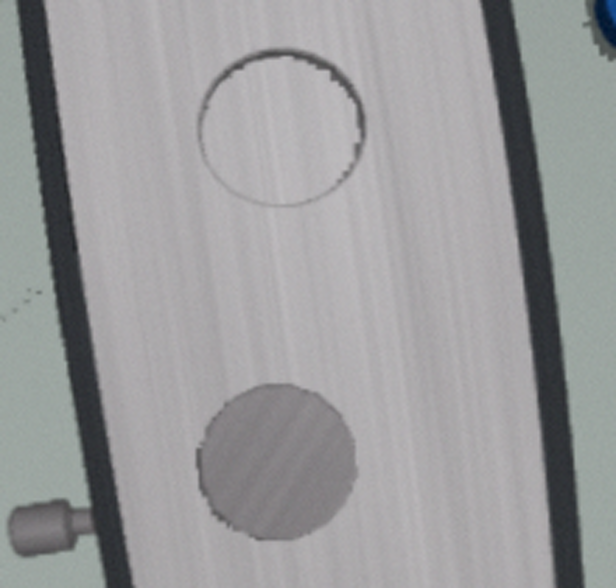

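Pocket at crop x 198–366, y 48–207; disc at x 197–357, y 383–541.

Run:
```python
from h import *
import pickle
c=pickle.load(open('c2.pkl','rb'))
f=lambda L:[(220+u/2.8,20+v/2.8) for u,v in L]
p,rp=circ(f([(198,127),(366,127),(282,48),(282,207)]),.024,c=c)
d,rd=circ(f([(197,462),(357,462),(277,383),(277,541)]),.033,c=c)
print(p,rp,d,rd,p-d,np.degrees(np.arctan2(*(p-d)[::-1])),np.hypot(*(p-d)))
h=np.arctan2(*(p-d)[::-1]); x=np.array([np.cos(h),np.sin(h)])
rel([*(d-x*.046),.05],h)
```

```text
[0.59701692 0.0095946 ] 0.023592608911875035 [ 0.58005499 -0.08455952] 0.022106270298038803 [0.01696194 0.09415412] 79.78765784307335 0.09566977108333946
t 2.5 tcp [ 0.576  -0.1297  0.1207] x [-1.625e-01 -9.867e-01 -4.000e-04] y [-2.e-04  5.e-04 -1.e+00] z [ 9.867e-01 -1.625e-01 -3.000e-04] F [-0.34 -0.57  0.22] w 0.0301
travel tool [ 0.0008  0.0707 -0.004 ]
turn sg 1 [-7.0000e-04 -3.1266e+00 -5.0000e-04] travel in new frame [-0.0009  0.0707  0.004 ]
turn sg -1 [ 0.0003  0.015  -0.0004] travel in new frame [ 0.0009  0.0707 -0.004 ]
```

```bash
python3 -m creep '{"jaw":[0.32,0.32,0.32,0.32,0.32],"travel":[[0.001,0.02,-0.0045],[0,0.02,0],[0,0.02,0],[0,0,0],[0,0,0]],"turn":[[0,0.015,0],[0,0,0],[0,0,0],[0,0,0],[0,0,0]]}'
python3 -c "
from h import *
import cv2,pickle
rel([.57,-.1314,.12])
c=manip.get_calibration('wrist');pickle.dump(c,open('c3.pkl','wb'))
s=manip.state();M=rot(s['orientation']).as_matrix()
for dx in(-.008,.008):
  for dz in (-.015,.015): print(dx,dz,proj('wrist',s['tcp_pos']+M@[dx,.017,dz],c))
a=manip.grab_frame('wrist')[:,:,::-1]
cv2.imwrite('pics/w3.png',a)
a=a[20:350,220:440]
cv2.imwrite('pics/w3c.png',cv2.resize(a,None,fx=1.8,fy=1.8,interpolation=cv2.INTER_CUBIC))"
```

```text
t: 3.12
tcp_pos: [0.5722, -0.1306, 0.0616]
orientation: [-0.454, 0.453, -0.542, 0.543]
wrist_force: [1.0, -0.6, 0.4]
grip_width: 0.0304
t 3.12 tcp [ 0.5722 -0.1306  0.0616] x [-1.775e-01 -9.841e-01  2.000e-04] y [ 1.3e-03 -5.0e-04 -1.0e+00] z [ 0.9841 -0.1775  0.0014] F [ 0.98 -0.61  0.39] w 0.0304
travel tool [ 0.0012 -0.0584 -0.0019]
-0.008 -0.015 (np.float64(298.28053159615183), np.float64(259.6643340806716))
-0.008 0.015 (np.float64(347.2969145723335), np.float64(259.6548274524173))
0.008 -0.015 (np.float64(298.8451139749259), np.float64(283.9613345350639))
0.008 0.015 (np.float64(346.7979975260626), np.float64(283.95831883079484))
```

View pics/w3c.png

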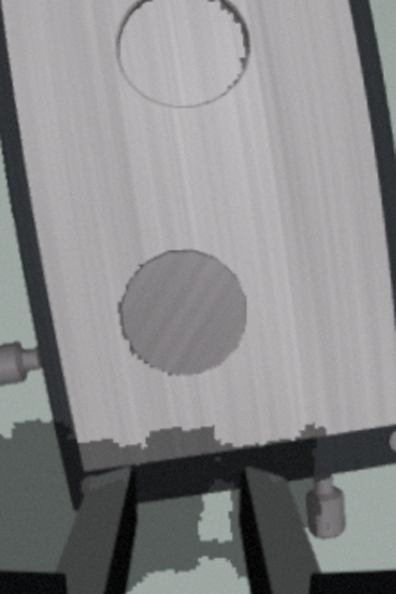

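```bash
python3 -c "
from h import *
import cv2
print(manip.tip_extent)
a=cv2.imread('pics/w3.png')[240:400,230:420]
cv2.imwrite('pics/w3d.png',cv2.resize(a,None,fx=4,fy=3.6,interpolation=cv2.INTER_CUBIC))
a=manip.grab_frame('scene')[:,:,::-1]
b=manip.grab_frame('top')[:,:,::-1]
cv2.imwrite('pics/s3.png',cv2.resize(a[130:330,250:450],None,fx=3,fy=3,interpolation=cv2.INTER_CUBIC))
cv2.imwrite('pics/t3.png',cv2.resize(b[150:330,200:460],None,fx=3,fy=3,interpolation=cv2.INTER_CUBIC))
"
```

```text
0.017
```

View pics/w3d.png

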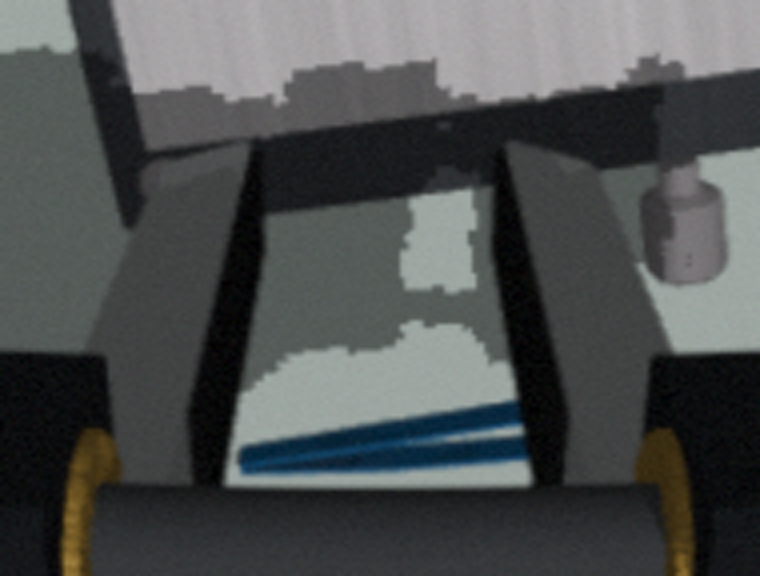

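View pics/s3.png

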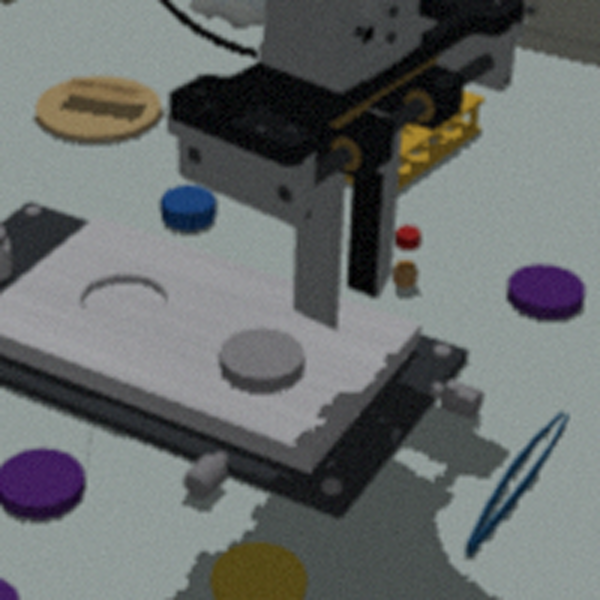

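```bash
python3 -c "
from h import *
s=manip.state();M=rot(s['orientation']).as_matrix()
print(s['tcp_pos'])
for e in (.017,.0):
 for dx in(-.008,.008):
  for dz in (-.0275,-.015,.015,.0275): 
   u,v=proj('scene',s['tcp_pos']+M@[dx,e,dz]);print(e,dx,dz,round((u-250)*3),round((v-130)*3))
"
```

```text
[ 0.57247986 -0.13136007  0.06196797]
0.017 -0.008 -0.0275 291 386
0.017 -0.008 -0.015 307 374
0.017 -0.008 0.015 343 346
0.017 -0.008 0.0275 357 334
0.017 0.008 -0.0275 317 399
0.017 0.008 -0.015 333 387
0.017 0.008 0.015 368 358
0.017 0.008 0.0275 383 347
0.0 -0.008 -0.0275 292 358
0.0 -0.008 -0.015 308 346
0.0 -0.008 0.015 344 319
0.0 -0.008 0.0275 359 307
0.0 0.008 -0.0275 318 371
0.0 0.008 -0.015 334 359
0.0 0.008 0.015 370 331
0.0 0.008 0.0275 385 319
```

View pics/t3.png

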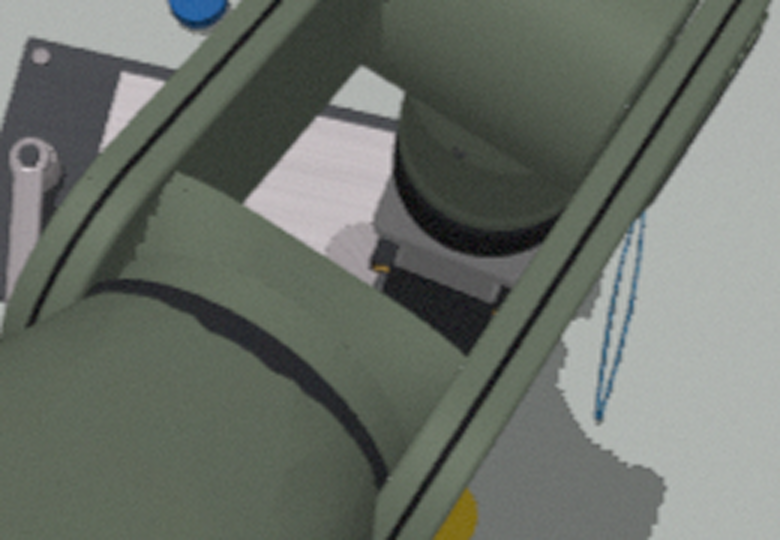

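```bash
python3 -c "
from h import *
import pickle
np.set_printoptions(precision=4,suppress=True)
c=pickle.load(open('c3.pkl','rb'))
s=manip.state();M=rot(s['orientation']).as_matrix()
for (u,v) in ((292.5,279.4),(357,279.4),(267.5,284),(377.5,286)):
  o,d=ray('wrist',u,v,c); d/=np.linalg.norm(d)
  a=M.T@(o-s['tcp_pos']); b=M.T@d
  print('cam in tool',a,'dir',b, [ (a+b*L).round(4) for L in (.17,.18,.19,.2)])
for (u,v) in ((292,308),(337,328),(348,287),(377,297)):
  o,d=ray('scene',250+u/3,130+v/3); 
  # intersect with plane tool z etc
  a=M.T@(o-s['tcp_pos']); b=M.T@d
  for dz in (-.0275,-.015,.015,.0275): print(u,v,dz,a+b*(dz-a[2])/b[2])
"
```

```text
cam in tool [-0.0787 -0.1988  0.0004] dir [ 0.3572  0.9302 -0.085 ] [array([-0.018 , -0.0407, -0.014 ]), array([-0.0144, -0.0314, -0.0149]), array([-0.0108, -0.0221, -0.0157]), array([-0.0072, -0.0128, -0.0166])]
cam in tool [-0.0787 -0.1988  0.0004] dir [0.357  0.93   0.0881] [array([-0.018 , -0.0407,  0.0154]), array([-0.0144, -0.0314,  0.0163]), array([-0.0109, -0.0221,  0.0172]), array([-0.0073, -0.0128,  0.018 ])]
cam in tool [-0.0787 -0.1988  0.0004] dir [ 0.3664  0.918  -0.1516] [array([-0.0164, -0.0427, -0.0253]), array([-0.0127, -0.0335, -0.0269]), array([-0.0091, -0.0244, -0.0284]), array([-0.0054, -0.0152, -0.0299])]
cam in tool [-0.0787 -0.1988  0.0004] dir [0.3715 0.9174 0.1427] [array([-0.0155, -0.0428,  0.0247]), array([-0.0118, -0.0337,  0.0261]), array([-0.0081, -0.0245,  0.0275]), array([-0.0044, -0.0153,  0.029 ])]
292 308 -0.0275 [-0.009  -0.0295 -0.0275]
292 308 -0.015 [-0.0183 -0.0183 -0.015 ]
292 308 0.015 [-0.0407  0.0086  0.015 ]
292 308 0.0275 [-0.05    0.0198  0.0275]
337 328 -0.0275 [ 0.0175 -0.0302 -0.0275]
337 328 -0.015 [ 0.0088 -0.019  -0.015 ]
337 328 0.015 [-0.012   0.0078  0.015 ]
337 328 0.0275 [-0.0207  0.019   0.0275]
348 287 -0.0275 [ 0.0224 -0.0557 -0.0275]
348 287 -0.015 [ 0.0138 -0.0451 -0.015 ]
348 287 0.015 [-0.0068 -0.0198  0.015 ]
348 287 0.0275 [-0.0153 -0.0092  0.0275]
377 297 -0.0275 [ 0.0384 -0.0574 -0.0275]
377 297 -0.015 [ 0.0302 -0.0469 -0.015 ]
377 297 0.015 [ 0.0106 -0.0216  0.015 ]
377 297 0.0275 [ 0.0024 -0.0111  0.0275]
```

```bash
python3 -m creep '{"jaw":[0.32,0.32,0.32,0.32],"travel":[[-0.006,0.01,0],[0,0.008,0],[0,0,0],[0,0,0]],"turn":[[0,0,0],[0,0,0],[0,0,0],[0,0,0]]}'; python3 -m creep '{"jaw":[0.32,0.32,0.32],"travel":[[0,0.001,0],[0,0.001,0],[0,0,0]],"turn":[[0,0,0],[0,0,0],[0,0,0]]}'
```

```text
t: 3.78
tcp_pos: [0.5725, -0.1255, 0.0424]
orientation: [0.453, -0.453, 0.543, -0.543]
wrist_force: [-0.1, -0.6, -0.5]
grip_width: 0.0301
t: 4.15
tcp_pos: [0.5726, -0.1255, 0.0407]
orientation: [-0.453, 0.453, -0.543, 0.543]
wrist_force: [0.3, -0.3, -0.1]
grip_width: 0.0299
```

```bash
python3 -m creep '{"jaw":[0.32,0.32],"travel":[[0,0.001,0],[0,0,0]],"turn":[[0,0,0],[0,0,0]]}'; python3 -m creep '{"jaw":[0.32,0.32],"travel":[[0,0.001,0],[0,0,0]],"turn":[[0,0,0],[0,0,0]]}';python3 -m creep '{"jaw":[0.32,0.32],"travel":[[0,0.001,0],[0,0,0]],"turn":[[0,0,0],[0,0,0]]}'
python3 -c "
from h import *
import cv2
a=manip.grab_frame('scene')[:,:,::-1]
cv2.imwrite('pics/s4.png',cv2.resize(a[130:330,250:450],None,fx=3,fy=3,interpolation=cv2.INTER_CUBIC))
"
```

```text
t: 4.4
tcp_pos: [0.5725, -0.1254, 0.0396]
orientation: [0.453, -0.453, 0.543, -0.543]
wrist_force: [0.6, -0.7, 0.4]
grip_width: 0.0301
t: 4.65
tcp_pos: [0.5725, -0.1254, 0.0385]
orientation: [0.453, -0.453, 0.543, -0.543]
wrist_force: [0.2, 0.6, -0.0]
grip_width: 0.0302
t: 4.9
tcp_pos: [0.5725, -0.1254, 0.0375]
orientation: [0.453, -0.453, 0.543, -0.543]
wrist_force: [0.3, -0.4, -0.5]
grip_width: 0.0303
```

View pics/s4.png

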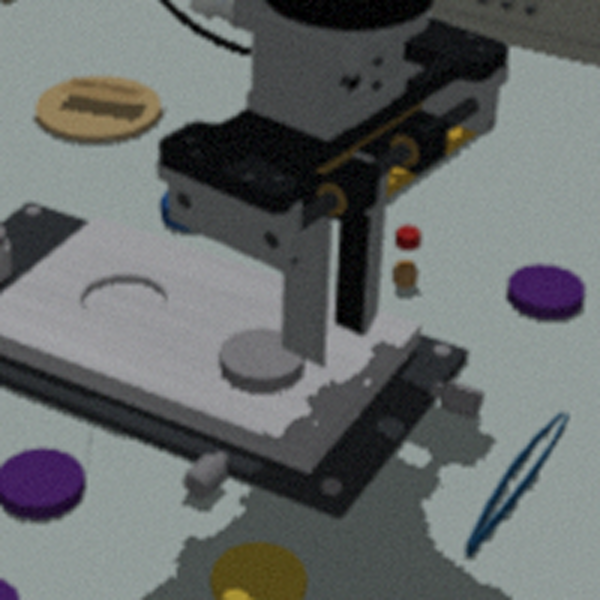

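```bash
python3 -m creep '{"jaw":[0.32,0.32,0.32,0.32,0.32],"travel":[[0,0.008,0],[0,0.008,0],[0,0.005,0],[0,0,0],[0,0,0]],"turn":[[0,0,0],[0,0,0],[0,0,0],[0,0,0],[0,0,0]]}'
python3 -c "
from h import *
import cv2,pickle
c=manip.get_calibration('wrist');pickle.dump(c,open('c5.pkl','wb'))
rel([.57,-.13,.1])
b=manip.grab_frame('wrist')[:,:,::-1]
a=manip.grab_frame('scene')[:,:,::-1]
cv2.imwrite('pics/s5.png',cv2.resize(a[180:300,290:430],None,fx=5,fy=5,interpolation=cv2.INTER_CUBIC))
cv2.imwrite('pics/w5.png',cv2.resize(b[120:360,220:430],None,fx=2.5,fy=2.5,interpolation=cv2.INTER_CUBIC))
"
```

```text
t: 5.58
tcp_pos: [0.5727, -0.1255, 0.0167]
orientation: [-0.453, 0.453, -0.543, 0.543]
wrist_force: [0.8, 0.8, 0.1]
grip_width: 0.0298
t 5.58 tcp [ 0.5727 -0.1255  0.0167] x [-1.790e-01 -9.838e-01  1.000e-04] y [ 2.e-04 -1.e-04 -1.e+00] z [ 9.838e-01 -1.790e-01  2.000e-04] F [0.83 0.83 0.1 ] w 0.0298
travel tool [ 0.0049 -0.0833 -0.0019]
```

View pics/s5.png

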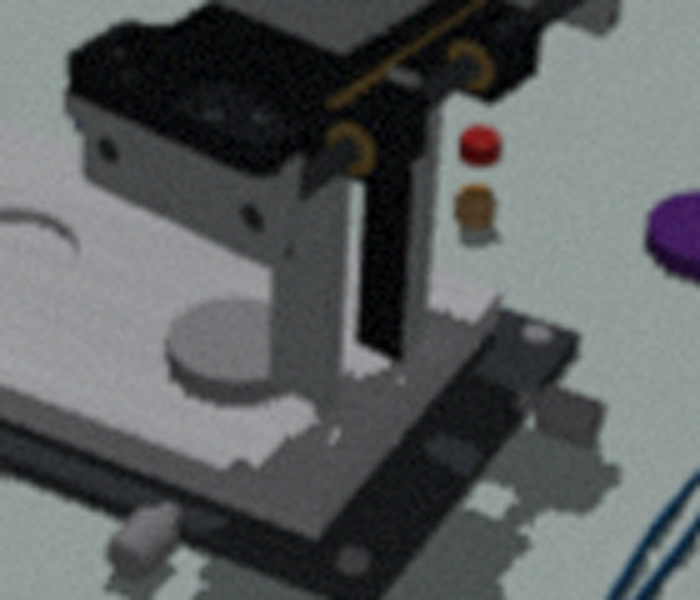

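View pics/w5.png

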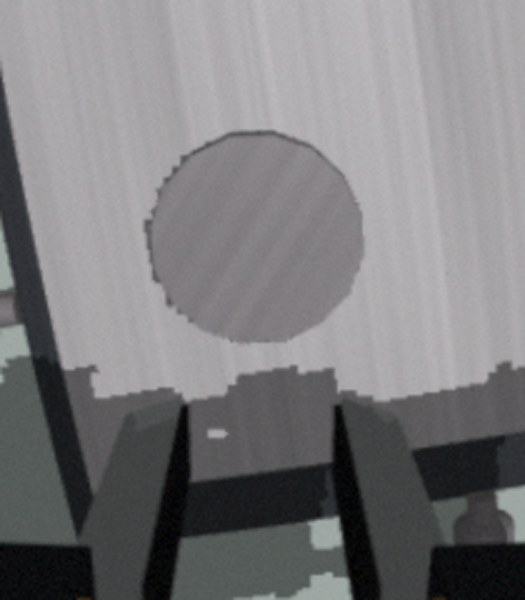

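```bash
python3 -m creep '{"jaw":[0.32,0.32,0.32,0.32,0.32],"travel":[[0,0.0015,-0.0008],[0,0.0015,0],[0,0.001,0],[0,0,0],[0,0,0]],"turn":[[0,0,0],[0,0,0],[0,0,0],[0,0,0],[0,0,0]]}'
python3 -m creep '{"jaw":[0.32,0.32],"travel":[[0,0.001,0],[0,0,0]],"turn":[[0,0,0],[0,0,0]]}';python3 -m creep '{"jaw":[0.32,0.32],"travel":[[0,0.001,0],[0,0,0]],"turn":[[0,0,0],[0,0,0]]}'
python3 -c "
from h import *
import cv2
a=manip.grab_frame('scene')[:,:,::-1]
cv2.imwrite('pics/s6.png',cv2.resize(a[180:300,290:430],None,fx=5,fy=5,interpolation=cv2.INTER_CUBIC))
"
```

```text
t: 6.3
tcp_pos: [0.5718, -0.1253, 0.0126]
orientation: [-0.453, 0.453, -0.543, 0.543]
wrist_force: [-0.7, -0.1, -0.1]
grip_width: 0.0302
t: 6.55
tcp_pos: [0.5717, -0.1253, 0.0116]
orientation: [0.453, -0.453, 0.543, -0.543]
wrist_force: [-1.0, -0.8, 0.4]
grip_width: 0.0301
t: 6.8
tcp_pos: [0.5717, -0.1253, 0.0105]
orientation: [0.453, -0.453, 0.543, -0.543]
wrist_force: [0.7, 0.2, 0.1]
grip_width: 0.0301
```

View pics/s6.png

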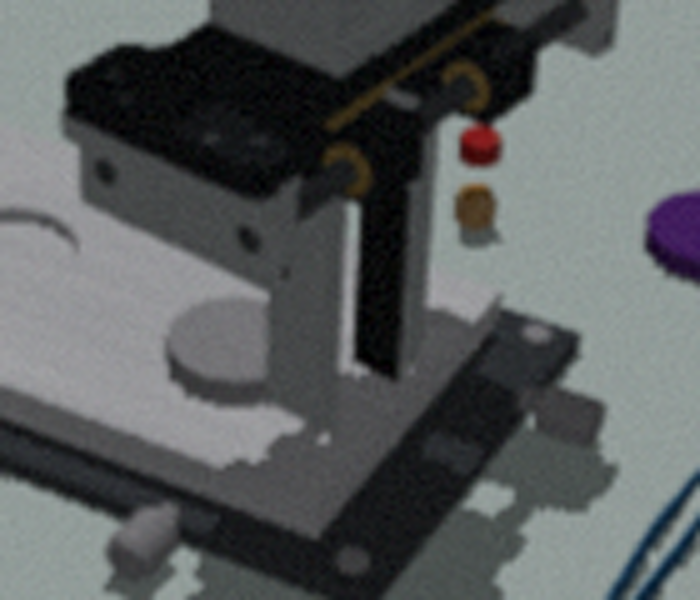

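```bash
for i in 1; do python3 -m creep '{"jaw":[0.32,0.32],"travel":[[0,0.001,0],[0,0,0]],"turn":[[0,0,0],[0,0,0]]}' | grep -E "tcp|wrist"; done; python3 -m creep '{"jaw":[0.32,0.32],"travel":[[0,0.001,0],[0,0,0]],"turn":[[0,0,0],[0,0,0]]}' | grep -E "tcp|wrist"; python3 -m creep '{"jaw":[0.32,0.32],"travel":[[0,0.001,0],[0,0,0]],"turn":[[0,0,0],[0,0,0]]}' | grep -E "tcp|wrist"
```

```text
tcp_pos: [0.5717, -0.1252, 0.0095]
wrist_force: [0.7, -0.4, -0.3]
tcp_pos: [0.5717, -0.1253, 0.0086]
wrist_force: [0.4, 0.1, -0.3]
tcp_pos: [0.5717, -0.1252, 0.0075]
wrist_force: [-0.0, -0.3, -0.0]
```

```bash
python3 -m creep '{"jaw":[0.32,0.32],"travel":[[0,0.0007,0],[0,0,0]],"turn":[[0,0,0],[0,0,0]]}' | grep -E "tcp|wrist"; python3 -m creep '{"jaw":[0.32,0.32],"travel":[[0,0.0007,0],[0,0,0]],"turn":[[0,0,0],[0,0,0]]}' | grep -E "tcp|wrist"
python3 -c "
from h import *
import cv2
a=manip.grab_frame('scene')[:,:,::-1]
b=manip.grab_frame('wrist')[:,:,::-1]
cv2.imwrite('pics/s7.png',cv2.resize(a[200:290,310:400],None,fx=6.5,fy=6.5,interpolation=cv2.INTER_CUBIC))
cv2.imwrite('pics/w7.png',cv2.resize(b[120:360,220:430],None,fx=2.5,fy=2.5,interpolation=cv2.INTER_CUBIC))
"
```

```text
tcp_pos: [0.5717, -0.1253, 0.0069]
wrist_force: [0.0, -0.6, -0.3]
tcp_pos: [0.5717, -0.1253, 0.0062]
wrist_force: [0.3, 0.2, 0.1]
```

View pics/s7.png

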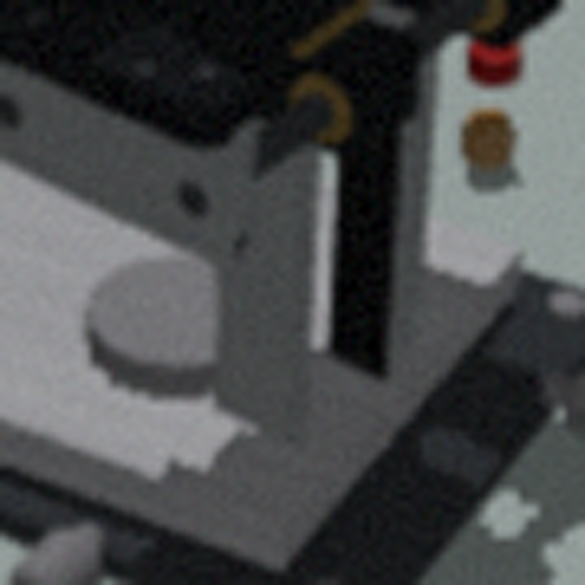

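View pics/w7.png

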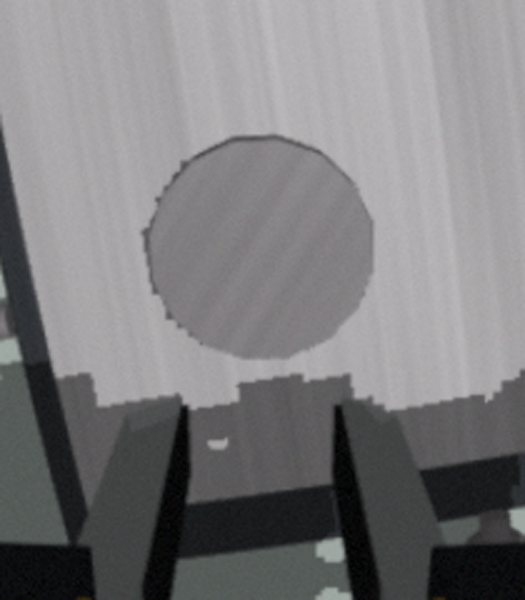

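```bash
python3 -c "
from h import *
s=manip.state();M=rot(s['orientation']).as_matrix()
for z in (.022,.024,.026,.028,.03,.032):
  r=[]
  for dx,dz in ((.008,-.015),(-.008,.015),(.008,.015)):
    p=s['tcp_pos']+M@[dx,0,dz]; p[2]=z; u,v=proj('scene',p); r+=[round((u-310)*6.5),round((v-200)*6.5)]
  print(z,r)
"
```

```text
0.022 [301, 455, 324, 365, 378, 392]
0.024 [301, 448, 324, 359, 379, 386]
0.026 [302, 441, 324, 352, 379, 379]
0.028 [302, 434, 325, 345, 379, 372]
0.03 [302, 428, 325, 339, 380, 366]
0.032 [303, 421, 325, 332, 380, 359]
```

```bash
python3 -m creep '{"jaw":[0.32,0.32],"travel":[[0,0.0006,0],[0,0,0]],"turn":[[0,0,0],[0,0,0]]}' | grep -E "tcp|wrist"; python3 -m creep '{"jaw":[0.32,0.32],"travel":[[0,0.0006,0],[0,0,0]],"turn":[[0,0,0],[0,0,0]]}' | grep -E "tcp|wrist"
```

```text
tcp_pos: [0.5717, -0.1253, 0.0056]
wrist_force: [-0.7, -0.5, -0.6]
tcp_pos: [0.5717, -0.1253, 0.005]
wrist_force: [-1.0, 0.1, -0.2]
```

```bash
python3 -m creep '{"jaw":[0.32,0.32],"travel":[[0,0.0005,0],[0,0,0]],"turn":[[0,0,0],[0,0,0]]}' | grep -E "tcp|wrist"
```

```text
tcp_pos: [0.5718, -0.1253, 0.0045]
wrist_force: [0.3, 0.1, -0.1]
```

```bash
python3 -m creep '{"jaw":[0.32,0.32],"travel":[[0,0.0005,0],[0,0,0]],"turn":[[0,0,0],[0,0,0]]}' | grep -E "tcp|wrist"
```

```text
tcp_pos: [0.5718, -0.1253, 0.004]
wrist_force: [-0.6, -0.4, 0.1]
```

```bash
python3 -m creep '{"jaw":[0.32,0.32],"travel":[[0,0.0005,0],[0,0,0]],"turn":[[0,0,0],[0,0,0]]}' | grep -E "tcp|wrist"
```

```text
tcp_pos: [0.5718, -0.1253, 0.0035]
wrist_force: [-0.4, -0.1, 0.7]
```

```bash
python3 -m creep '{"jaw":[0.32,0.32],"travel":[[0,0.0005,0],[0,0,0]],"turn":[[0,0,0],[0,0,0]]}' | grep -E "tcp|wrist"
```

```text
tcp_pos: [0.5718, -0.1253, 0.0035]
wrist_force: [-1.1, 0.3, 4.3]
```

```bash
python3 -m creep '{"jaw":[0.32,0.32,0.32,0.32,0.32,0.32,0.32,0.32],"travel":[[0,-0.002,0],[-0.002,0,0],[-0.002,0,0],[-0.002,0,0],[-0.002,0,0],[-0.002,0,0],[-0.002,0,0],[0,0,0]],"turn":[[0,0,0],[0,0,0],[0,0,0],[0,0,0],[0,0,0],[0,0,0],[0,0,0],[0,0,0]]}' | grep -E "tcp|wrist";python3 -m creep '{"jaw":[0.32,0.32,0.32,0.32,0.32,0.32,0.32,0.32],"travel":[[-0.001,0,0],[-0.002,0,0],[-0.002,0,0],[-0.002,0,0],[-0.002,0,0],[-0.002,0,0],[-0.002,0,0],[-0.001,0,0]],"turn":[[0,0,0],[0,0,0],[0,0,0],[0,0,0],[0,0,0],[0,0,0],[0,0,0],[0,0,0]]}' | grep -E "tcp|wrist"
cat > snap.py <<'E'
import sys
from h import *
import cv2,pickle
k=sys.argv[1]
rel([0,0,0])
c=manip.get_calibration('wrist');pickle.dump(c,open(f'c{k}.pkl','wb'))
b=manip.grab_frame('wrist')[:,:,::-1]
cv2.imwrite(f'pics/w{k}.png',cv2.resize(b[80:320,220:440],None,fx=2.5,fy=2.5,interpolation=cv2.INTER_CUBIC))
E
python3 snap.py 8
```

```text
tcp_pos: [0.574, -0.1133, 0.0051]
wrist_force: [0.7, -0.0, -0.7]
tcp_pos: [0.5765, -0.0996, 0.0051]
wrist_force: [-0.3, -1.6, 0.0]
t 11.7 tcp [ 0.5765 -0.0996  0.0051] x [-0.1789 -0.9839  0.    ] y [ 0. -0. -1.] z [ 0.9839 -0.1789  0.    ] F [-0.29 -1.56  0.01] w 0.0298
travel tool [ 0.0052  0.0051 -0.585 ]
```

View pics/w8.png

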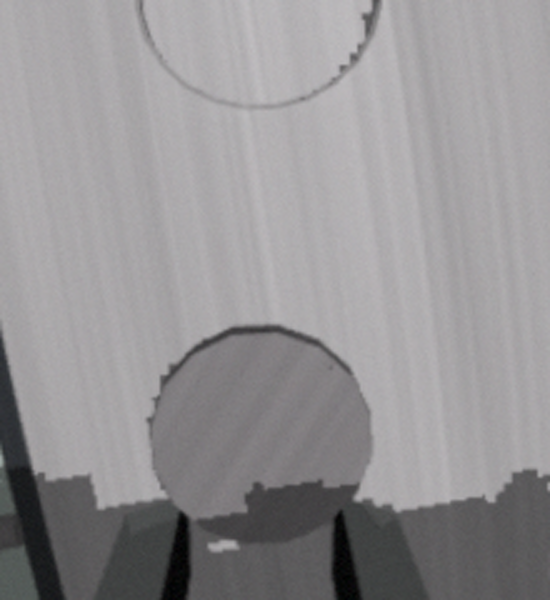

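```bash
cat > fit.py <<'E'
from h import *
import pickle
def rep(k,pk,dk):
    c=pickle.load(open(f'c{k}.pkl','rb'));f=lambda L:[(220+u/2.5,80+v/2.5) for u,v in L]
    p,rp=circ(f(pk),.024,c=c); d,rd=circ(f(dk),.033,c=c)
    s=manip.state(); M=rot(s['orientation']).as_matrix()
    g=lambda v: (M.T@[*v,0])[[0,2]]*[-1,1]
    print('p',p,rp,'d',d,rd,'ahead/right of tcp: disc',g(d-s['tcp_pos'][:2]).round(4),'pocket',g(p-s['tcp_pos'][:2]).round(4),'diff',g(p-d).round(4))
E
python3 -c "
from fit import *
rep(8,[(140,4),(380,4),(260,107),(172,74),(347,72)],[(151,430),(372,430),(262,333),(262,543)])"
```

```text
p [0.59695721 0.00943755] 0.023123783792874067 d [ 0.58179051 -0.07604442] 0.021411934246457317 ahead/right of tcp: disc [0.024 0.001] pocket [0.1108 0.0007] diff [ 0.0868 -0.0004]
```

```bash
python3 -m creep '{"jaw":[0.32,0.32,0.32,0.32,0.32,0.32,0.32,0.32],"travel":[[-0.002,0,0],[-0.003,0,0],[-0.003,0,0],[-0.003,0,0],[-0.003,0,0],[-0.003,0,0],[-0.003,0,0],[-0.003,0,0]],"turn":[[0,0,0],[0,0,0],[0,0,0],[0,0,0],[0,0,0],[0,0,0],[0,0,0],[0,0,0]]}' | grep -E "tcp|wrist";python3 -m creep '{"jaw":[0.32,0.32,0.32,0.32,0.32,0.32,0.32,0.32],"travel":[[-0.003,0,0],[-0.003,0,0],[-0.003,0,0],[-0.003,0,0],[-0.003,0,0],[-0.003,0,0],[-0.003,0,0],[-0.003,0,0]],"turn":[[0,0,0],[0,0,0],[0,0,0],[0,0,0],[0,0,0],[0,0,0],[0,0,0],[0,0,0]]}' | grep -E "tcp|wrist";python3 -m creep '{"jaw":[0.32,0.32,0.32,0.32,0.32,0.32],"travel":[[-0.003,0,0],[-0.003,0,0],[-0.003,0,0],[-0.002,0,0],[-0.001,0,0],[0,0,0]],"turn":[[0,0,0],[0,0,0],[0,0,0],[0,0,0],[0,0,0],[0,0,0]]}' | grep -E "tcp|wrist"
python3 snap.py 9
```

```text
tcp_pos: [0.5805, -0.0769, 0.005]
wrist_force: [-0.0, 0.5, -0.8]
tcp_pos: [0.5849, -0.0533, 0.005]
wrist_force: [0.1, -0.2, 0.4]
tcp_pos: [0.587, -0.0415, 0.0051]
wrist_force: [-1.1, 0.5, 0.2]
t 14.5 tcp [ 0.587  -0.0415  0.0051] x [-1.790e-01 -9.839e-01 -1.000e-04] y [ 0.e+00  1.e-04 -1.e+00] z [ 0.9839 -0.179   0.    ] F [-1.09  0.47  0.16] w 0.0304
travel tool [ 0.0642  0.005  -0.585 ]
```

View pics/w9.png

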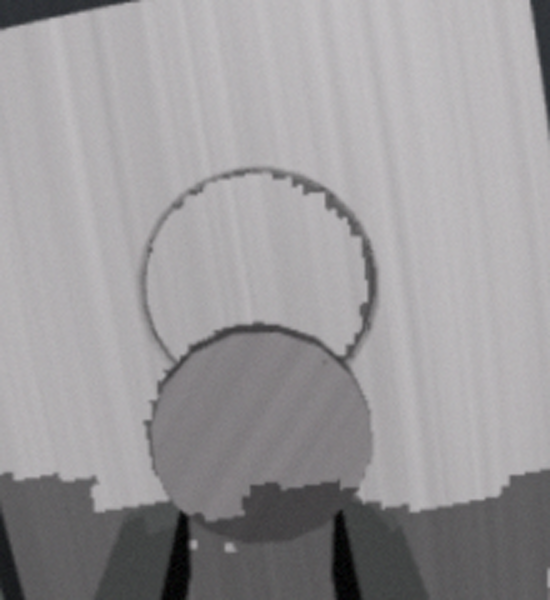

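```bash
python3 -c "
from fit import *
rep(9,[(143,283),(377,283),(260,167),(178,363),(347,360)],[(151,430),(373,430),(262,333),(262,543)])"
```

```text
p [0.59739144 0.01089078] 0.0228967369894258 d [ 0.59244266 -0.01803619] 0.0214593721668763 ahead/right of tcp: disc [0.0242 0.0011] pocket [0.0535 0.0008] diff [ 0.0293 -0.0003]
```

```bash
python3 -m creep '{"jaw":[0.32,0.32,0.32,0.32,0.32,0.32,0.32,0.32],"travel":[[-0.002,0,0],[-0.003,0,0],[-0.003,0,0],[-0.003,0,0],[-0.003,0,0],[-0.003,0,0],[-0.002,0,0],[-0.002,0,0]],"turn":[[0,0,0],[0,0,0],[0,0,0],[0,0,0],[0,0,0],[0,0,0],[0,0,0],[0,0,0]]}' | grep -E "tcp|wrist";python3 -m creep '{"jaw":[0.32,0.32,0.32,0.32],"travel":[[-0.001,0,0],[-0.001,0,0],[-0.001,0,0],[0,0,0]],"turn":[[0,0,0],[0,0,0],[0,0,0],[0,0,0]]}' | grep -E "tcp|wrist"
python3 snap.py 10
```

```text
tcp_pos: [0.5908, -0.0209, 0.0051]
wrist_force: [-0.1, -0.4, 0.9]
tcp_pos: [0.5912, -0.0179, 0.005]
wrist_force: [-0.1, 0.3, 0.7]
t 16.05 tcp [ 0.5912 -0.0179  0.005 ] x [-0.179  -0.9839 -0.    ] y [-1.e-04  1.e-04 -1.e+00] z [ 9.839e-01 -1.790e-01 -2.000e-04] F [-0.06  0.29  0.66] w 0.0303
travel tool [ 0.0882  0.0051 -0.5849]
```

View pics/w10.png

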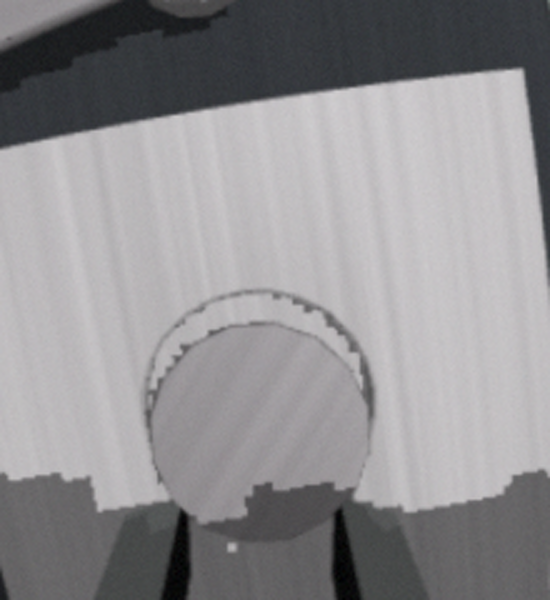

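```bash
python3 -m creep '{"jaw":[0.32,0.32,0.32,0.32],"travel":[[-0.001,0,0],[-0.001,0,0],[-0.001,0,0],[0,0,0]],"turn":[[0,0,0],[0,0,0],[0,0,0],[0,0,0]]}' | grep -E "tcp|wrist"
python3 snap.py 11
```

```text
tcp_pos: [0.5919, -0.015, 0.0051]
wrist_force: [-0.8, -0.1, 0.7]
t 16.6 tcp [ 0.5919 -0.015   0.0051] x [-0.1789 -0.9839 -0.    ] y [ 0.  0. -1.] z [ 0.9839 -0.1789  0.    ] F [-0.79 -0.08  0.67] w 0.0301
travel tool [ 0.0911  0.005  -0.585 ]
```

View pics/w11.png

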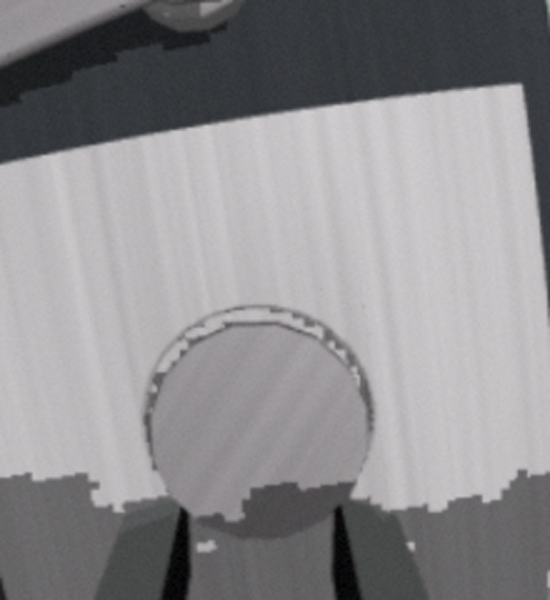

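```bash
python3 -m creep '{"jaw":[0.32,0.32,0.32],"travel":[[-0.001,0,0],[-0.0005,0,0],[0,0,0]],"turn":[[0,0,0],[0,0,0],[0,0,0]]}' | grep -E "tcp|wrist"
python3 snap.py 12;python3 -m creep '{"jaw":[0.32,0.32],"travel":[[-0.0006,0,0],[0,0,0]],"turn":[[0,0,0],[0,0,0]]}' | grep -E "tcp|wrist"
python3 snap.py 13
```

```text
tcp_pos: [0.5921, -0.0136, 0.005]
wrist_force: [1.4, -0.2, -0.4]
t 17.02 tcp [ 0.5921 -0.0136  0.005 ] x [-0.179  -0.9839  0.    ] y [-0. -0. -1.] z [ 0.9839 -0.179  -0.    ] F [ 1.43 -0.17 -0.37] w 0.0299
travel tool [ 0.0926  0.0051 -0.585 ]
tcp_pos: [0.5922, -0.013, 0.0051]
wrist_force: [0.1, -0.2, -0.6]
t 17.32 tcp [ 0.5922 -0.013   0.0051] x [-0.179  -0.9838 -0.    ] y [ 1.e-04  0.e+00 -1.e+00] z [ 9.838e-01 -1.790e-01  1.000e-04] F [ 0.15 -0.19 -0.57] w 0.0302
travel tool [ 0.0932  0.005  -0.585 ]
```

View pics/w13.png

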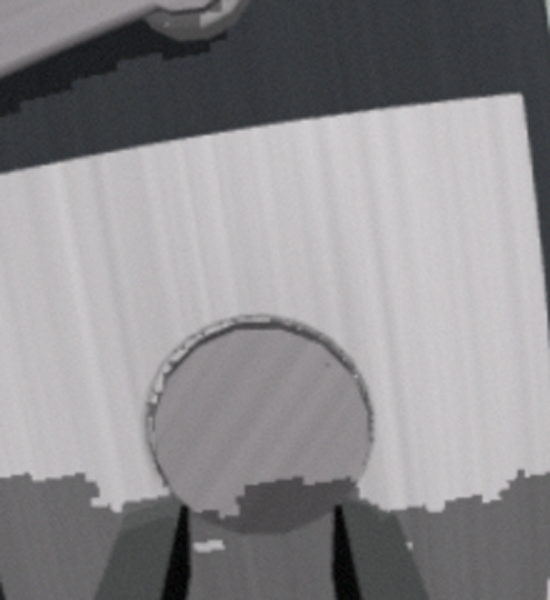

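```bash
python3 -m creep '{"jaw":[0.32,0.32,0.32,0.32,0.32,0.32,0.32,0.32],"travel":[[0.004,0,0],[0.008,0,0],[0.01,0,0],[0,-0.02,0],[0,-0.03,0],[0,-0.03,0],[0,0,0],[0,0,0]],"turn":[[0,0,0],[0,0,0],[0,0,0],[0,0,0],[0,0,0],[0,0,0],[0,0,0],[0,0,0]]}' | grep -E "tcp|wrist"
python3 snap.py 14; python3 -c "
from h import *
import cv2
a=manip.grab_frame('scene')[:,:,::-1]
cv2.imwrite('pics/s14.png',cv2.resize(a[180:310,200:420],None,fx=3.6,fy=3.6,interpolation=cv2.INTER_CUBIC))"
```

```text
tcp_pos: [0.5879, -0.0346, 0.0848]
wrist_force: [-0.8, -0.3, -0.6]
t 18.38 tcp [ 0.5879 -0.0346  0.0848] x [-1.791e-01 -9.838e-01 -1.000e-04] y [-4.e-04  1.e-04 -1.e+00] z [ 9.838e-01 -1.791e-01 -4.000e-04] F [-0.79 -0.28 -0.56] w 0.03
travel tool [ 0.0712  0.085  -0.5845]
```

View pics/w14.png

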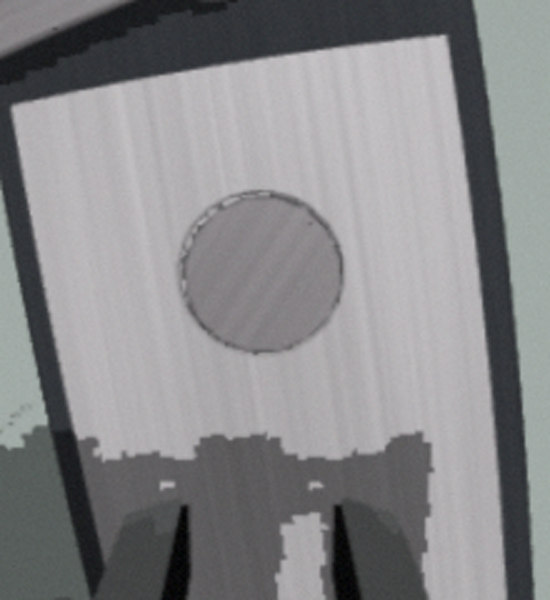

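View pics/s14.png

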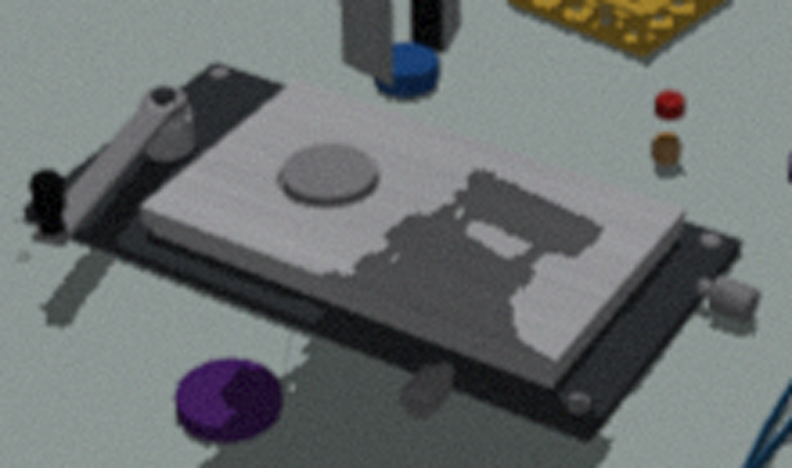

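Wrist view: the disc sits concentric in the pocket ring at (262,271). Scene view: it stands only a few mm proud and lies flat. Seated. Next, line up for the keeper.

```bash
python3 -m creep '{"jaw":[0.32,0.32,0.32,0.32,0.32,0.32,0.32,0.32],"travel":[[0,-0.005,0],[0,0,0],[0,0,0],[0,0,0],[0,0,0],[0,0,0],[0,0,0],[0,0,0]],"turn":[[0,0.17,0],[0,0.17,0],[0,0.17,0],[0,0.17,0],[0,0.17,0],[0,0.17,0],[0,0.17,0],[0,0,0]]}' | grep -E "tcp|wrist"
python3 -c "
from h import *
rel([.490,.0825,.09])"
```

```text
tcp_pos: [0.5872, -0.0344, 0.0885]
wrist_force: [0.4, -0.2, -0.4]
t 19.48 tcp [ 0.5872 -0.0344  0.0885] x [-0.9795 -0.2014  0.0026] y [-2.8e-03  6.0e-04 -1.0e+00] z [ 0.2014 -0.9795 -0.0012] F [ 0.39 -0.2  -0.36] w 0.0303
travel tool [ 0.0716 -0.0012 -0.1341]
```

```bash
python3 -m creep '{"jaw":[0.32,0.32,0.32,0.32,0.32,0.32,0.32],"travel":[[0.01,0,-0.018],[0.016,0,-0.03],[0.016,0,-0.03],[0.016,0,-0.03],[0.01,0,-0.02],[0.0036,0,-0.006],[0,0,0]],"turn":[[0,0,0],[0,0,0],[0,0,0],[0,0,0],[0,0,0],[0,0,0],[0,0,0]]}' | grep -E "tcp|wrist"
python3 -m creep '{"jaw":[0.32],"travel":[[0,0,0]],"turn":[[0,0,0]]}' | grep -E "tcp|wrist"
python3 snap.py 15
```

```text
tcp_pos: [0.4915, 0.0825, 0.0902]
wrist_force: [0.3, -0.5, 0.5]
tcp_pos: [0.4922, 0.0818, 0.0902]
wrist_force: [-0.1, 0.1, 0.9]
t 20.48 tcp [0.4922 0.0818 0.0902] x [-9.800e-01 -1.989e-01 -7.000e-04] y [ 8.e-04 -3.e-04 -1.e+00] z [ 1.989e-01 -9.800e-01  4.000e-04] F [-0.06  0.05  0.89] w 0.0302
travel tool [ 0.4987  0.0899 -0.0178]
```

View pics/w15.png

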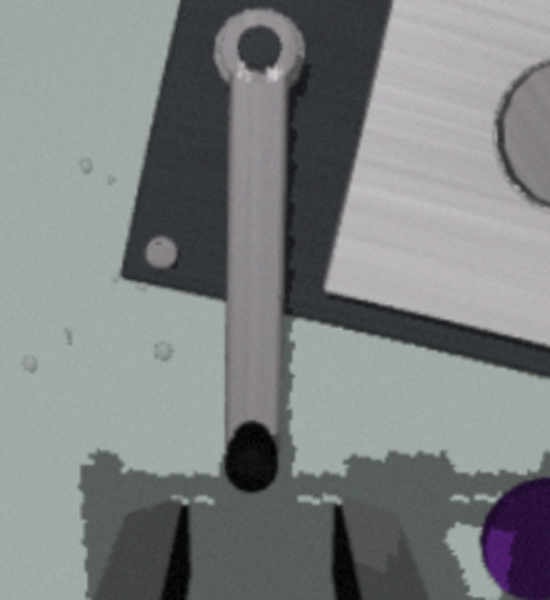

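```bash
python3 -c "
from h import *
import pickle
c=pickle.load(open('c15.pkl','rb'));s=manip.state();M=rot(s['orientation']).as_matrix()
for u,v,z in ((250,468,.0635),(252,450,.0355),(259,47,.0355)):
  p=pt('wrist',220+u/2.5,80+v/2.5,z,c); print(p,'tool',M.T@(p-s['tcp_pos']))
"
```

```text
[0.49229001 0.08408967 0.0635    ] tool [-0.00053252  0.02669253 -0.00234285]
[0.48822831 0.08297114 0.0355    ] tool [ 0.00368798  0.05468998 -0.00206287]
[0.59937307 0.10343119 0.0355    ] tool [-1.09306135e-01  5.47614862e-02 -3.87338484e-05]
```

```bash
python3 -m creep '{"jaw":[0.32,0.32,0.32,0.32,0.32,0.32],"travel":[[0.001,0.016,-0.002],[0,0.02,0],[0,0.02,0],[0,0.01,0],[0,0,0],[0,0,0]],"turn":[[0,0,0],[0,0,0],[0,0,0],[0,0,0],[0,0,0],[0,0,0]]}' | grep -E "tcp|wrist"
python3 snap.py 16
```

```text
tcp_pos: [0.4907, 0.0841, 0.0245]
wrist_force: [0.8, 0.4, 0.3]
t 21.27 tcp [0.4907 0.0841 0.0245] x [-0.9799 -0.1993 -0.001 ] y [ 0.0011 -0.     -1.    ] z [ 1.993e-01 -9.799e-01  2.000e-04] F [0.78 0.36 0.27] w 0.0303
travel tool [ 0.4976  0.024  -0.0154]
```

View pics/w16.png

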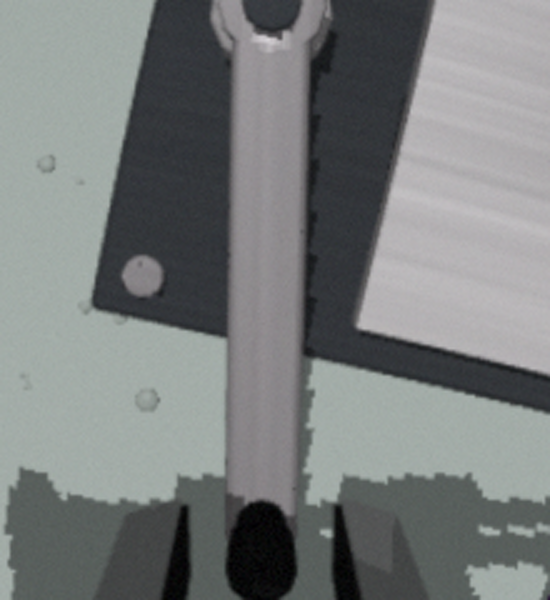

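```bash
python3 -m creep '{"jaw":[0.32,0.32,0.32,0.32,0.32,0.32,0.32,0.32],"travel":[[0,0,0.003],[0,0,0.004],[-0.0001,0,0.0045],[-0.0001,0,0.0055],[-0.0001,0,0.0055],[-0.0002,0,0.0055],[-0.0001,0,0.0055],[-0.0002,0,0.0055]],"turn":[[0,0,0],[0,0,0],[0,-0.04,0],[0,-0.05,0],[0,-0.05,0],[0,-0.05,0],[0,-0.05,0],[0,-0.05,0]]}' 
python3 -c "
from h import *
s=manip.state();M=rot(s['orientation']).as_matrix();rel([0,0,0])
print(M.T@(np.array([.5994,.1034,0])-s['tcp_pos']))"
```

```text
t: 22.32
tcp_pos: [0.5026, 0.047, 0.0243]
orientation: [0.173, -0.172, 0.686, -0.686]
wrist_force: [0.2, 0.5, -0.0]
grip_width: 0.0302
t 22.32 tcp [0.5026 0.047  0.0243] x [-8.813e-01 -4.725e-01 -7.000e-04] y [ 7.e-04  2.e-04 -1.e+00] z [ 4.725e-01 -8.813e-01  1.000e-04] F [ 0.22  0.54 -0.03] w 0.0302
travel tool [ 0.4652  0.024  -0.1961]
[-0.1119612   0.02442123 -0.00400025]
```

```bash
python3 -m creep '{"jaw":[0.32,0.32,0.32,0.32,0.32,0.32,0.32,0.32],"travel":[[-0.0003,0,0.0055],[-0.0003,0,0.0055],[-0.0003,0,0.0055],[-0.0003,0,0.0055],[-0.0003,0,0.0055],[-0.0003,0,0.0055],[-0.0002,0,0.0055],[-0.0002,0,0.0055]],"turn":[[0,-0.05,0],[0,-0.05,0],[0,-0.05,0],[0,-0.05,0],[0,-0.05,0],[0,-0.05,0],[0,-0.05,0],[0,-0.05,0]]}' 
python3 -c "
from h import *
s=manip.state();M=rot(s['orientation']).as_matrix();
print(M.T@(np.array([.5994,.1034,0])-s['tcp_pos']))"
python3 -m creep '{"jaw":[0.32,0.32,0.32,0.32,0.32,0.32,0.32,0.32],"travel":[[-0.0003,0,0.0055],[-0.0003,0,0.0055],[-0.0003,0,0.0055],[-0.0003,0,0.0055],[-0.0003,0,0.0055],[-0.0003,0,0.0055],[-0.0002,0,0.0055],[-0.0002,0,0.0055]],"turn":[[0,-0.05,0],[0,-0.05,0],[0,-0.05,0],[0,-0.05,0],[0,-0.05,0],[0,-0.05,0],[0,-0.05,0],[0,-0.05,0]]}' 
python3 -c "
from h import *
s=manip.state();M=rot(s['orientation']).as_matrix();
print(M.T@(np.array([.5994,.1034,0])-s['tcp_pos']))"
python3 snap.py 17
```

```text
t: 23.32
tcp_pos: [0.5312, 0.014, 0.0243]
orientation: [0.305, -0.305, 0.638, -0.638]
wrist_force: [0.2, -0.2, -0.6]
grip_width: 0.0301
[-0.11245354  0.02428716 -0.00302856]
t: 24.32
tcp_pos: [0.5704, -0.0052, 0.0241]
orientation: [0.426, -0.426, 0.565, -0.564]
wrist_force: [0.2, 0.5, -0.2]
grip_width: 0.0302
[-0.11243888  0.02416145 -0.00195847]
t 24.32 tcp [ 0.5704 -0.0052  0.0241] x [-2.750e-01 -9.614e-01 -2.000e-04] y [-1.e-04  2.e-04 -1.e+00] z [ 9.614e-01 -2.750e-01 -2.000e-04] F [ 0.24  0.45 -0.23] w 0.0302
travel tool [ 0.1518  0.0242 -0.5498]
```

View pics/w17.png

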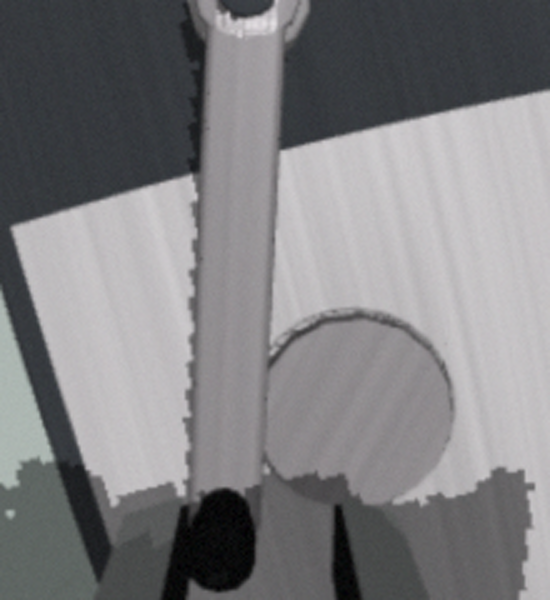

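```bash
python3 -m creep '{"jaw":[0.32,0.32,0.32,0.32,0.32,0.32],"travel":[[-0.0003,0,0.0055],[-0.0003,0,0.0055],[-0.0003,0,0.0055],[-0.0002,0,0.0045],[-0.0001,0,0.003],[0,0,0]],"turn":[[0,-0.05,0],[0,-0.05,0],[0,-0.05,0],[0,-0.04,0],[0,-0.025,0],[0,0,0]]}' 
python3 -m creep '{"jaw":[0.32,0.32,0.32],"travel":[[0,0,0.002],[0,0,0.002],[0,0,0]],"turn":[[0,-0.015,0],[0,-0.015,0],[0,0,0]]}'
```

```text
t: 25.12
tcp_pos: [0.5942, -0.0086, 0.0241]
orientation: [-0.483, 0.483, -0.516, 0.516]
wrist_force: [0.9, -0.3, 0.1]
grip_width: 0.03
t: 25.5
tcp_pos: [0.5982, -0.0087, 0.0241]
orientation: [-0.491, 0.491, -0.509, 0.509]
wrist_force: [-0.6, 0.7, 0.2]
grip_width: 0.0307
```

```bash
python3 -m creep '{"jaw":[0.32,0.32],"travel":[[0,0,0.0015],[0,0,0]],"turn":[[0,-0.01,0],[0,0,0]]}'
```

```text
t: 25.75
tcp_pos: [0.5997, -0.0087, 0.024]
orientation: [-0.494, 0.494, -0.506, 0.506]
wrist_force: [0.0, -0.1, 0.1]
grip_width: 0.0301
```

```bash
python3 -m creep '{"jaw":[0.32,0.32],"travel":[[0,0,0.0015],[0,0,0]],"turn":[[0,-0.01,0],[0,0,0]]}'
```

```text
t: 26.0
tcp_pos: [0.6012, -0.0088, 0.0241]
orientation: [-0.496, 0.496, -0.504, 0.504]
wrist_force: [-1.3, 0.8, 1.1]
grip_width: 0.0301
```

```bash
python3 -m creep '{"jaw":[0.32,0.32,0.32],"travel":[[0,0,0.001],[0,0,0.001],[0,0,0]],"turn":[[0,0,0],[0,0,0],[0,0,0]]}'|grep -E "tcp|wrist"
```

```text
tcp_pos: [0.6032, -0.0089, 0.024]
wrist_force: [-0.6, 0.2, -0.1]
```

```bash
python3 -m creep '{"jaw":[0.32,0.32],"travel":[[0,0,0.001],[0,0,0]],"turn":[[0,0,0],[0,0,0]]}'|grep -E "tcp|wrist"
```

```text
tcp_pos: [0.6041, -0.0089, 0.024]
wrist_force: [0.2, -0.1, -0.9]
```

```bash
python3 -m creep '{"jaw":[0.32,0.32],"travel":[[0,0,0.001],[0,0,0]],"turn":[[0,0,0],[0,0,0]]}'|grep -E "tcp|wrist"
```

```text
tcp_pos: [0.6044, -0.0088, 0.0239]
wrist_force: [-3.1, -1.3, 2.0]
```

```bash
python3 snap.py 18
```

```text
t 26.88 tcp [ 0.6044 -0.0088  0.0239] x [-0.0149 -0.9999  0.    ] y [-0.0015  0.     -1.    ] z [ 0.9999 -0.0149 -0.0015] F [-3.07 -1.27  1.97] w 0.0302
travel tool [ 2.000e-04  2.480e-02 -6.044e-01]
```

View pics/w18.png

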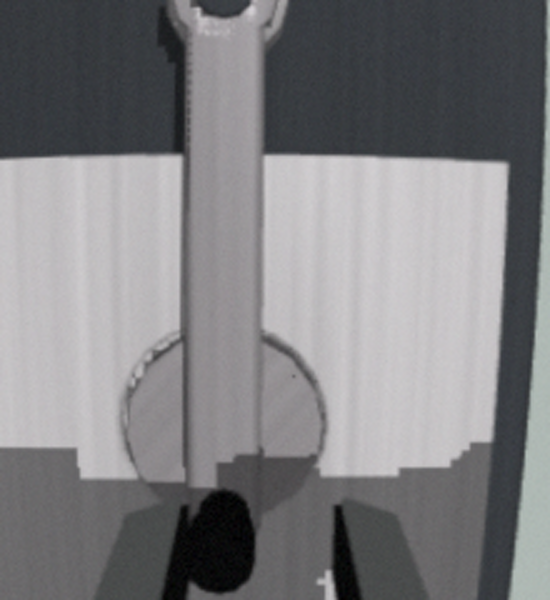

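```bash
python3 -m creep '{"jaw":[0.32,0.32],"travel":[[0,0,0.0006],[0,0,0]],"turn":[[0,0,0],[0,0,0]]}'|grep -E "tcp|wrist"
```

```text
tcp_pos: [0.6045, -0.0088, 0.0238]
wrist_force: [-5.4, 0.0, 3.6]
```

```bash
python3 -m creep '{"jaw":[0.32,0.32,0.32,0.32,0.32,0.32,0.32,0.32],"travel":[[0,0,-0.003],[0,0,-0.005],[0,0,0],[0,-0.02,0],[0,-0.04,0],[0,-0.05,0],[0,-0.03,0],[0,0,0]],"turn":[[0,0,0],[0,0,0],[0,0,0],[0,0,0],[0,0,0],[0,0,0],[0,0,0],[0,0,0]]}'|grep -E "tcp|wrist"
python3 snap.py 19; python3 -c "
from h import *
import cv2
a=manip.grab_frame('scene')[:,:,::-1]
cv2.imwrite('pics/s19.png',cv2.resize(a[180:310,200:420],None,fx=3.6,fy=3.6,interpolation=cv2.INTER_CUBIC))"
```

```text
tcp_pos: [0.601, -0.0092, 0.1692]
wrist_force: [0.8, -0.1, -0.3]
t 28.18 tcp [ 0.601  -0.0092  0.1692] x [-0.015  -0.9999  0.0013] y [ 0.0097 -0.0015 -1.    ] z [ 0.9998 -0.0149  0.0097] F [ 0.76 -0.08 -0.33] w 0.0302
travel tool [-4.000e-04  1.633e-01 -6.027e-01]
```

View pics/w19.png

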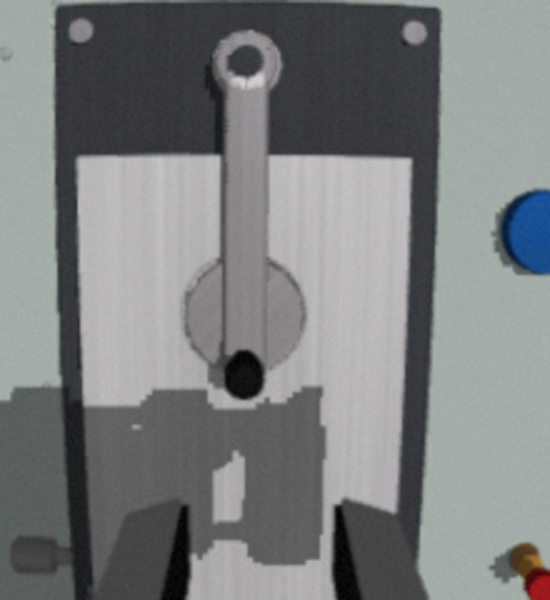

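View pics/s19.png

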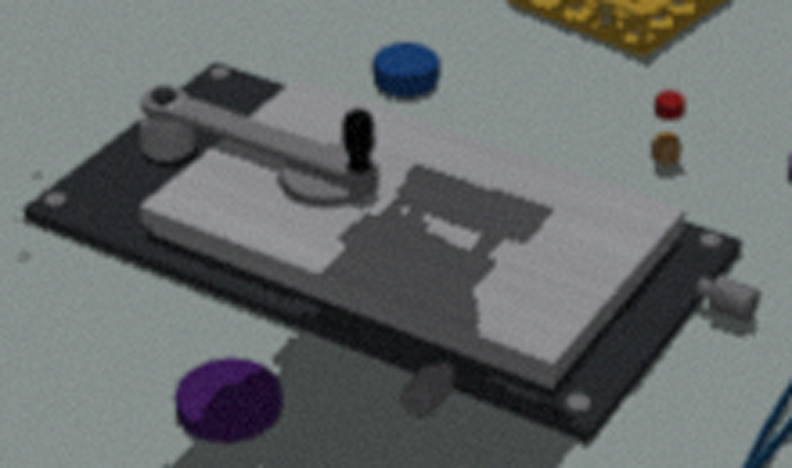

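The keeper runs from its pivot at (246,60) to its knob at (243,375), parallel to the stage sides and over the seated disc. The cap and vial are at the same scene pixels as at the start.

```bash
python3 -m creep '{"jaw":[0.32,0.32,0.32],"travel":[[0,0,0],[0,0,0],[0,0,0]],"turn":[[0,0,0],[0,0,0],[0,0,0]]}'|grep -E "tcp|wrist"; python3 -c "
from station import manip
manip.close_job()"
```

```text
tcp_pos: [0.597, -0.0086, 0.1629]
wrist_force: [0.1, -0.1, 0.1]
the job is handed in; nothing more can be done
```

I slid the disc across the plate with two partly open fingers, without gripping or lifting it, and it dropped into the pocket. I then swung the keeper round by its knob to its stop and handed the job in at about 28.7 s of the 72 s allowed.

**Last checks:**
- **Disc:** the wrist and scene pictures show it sitting concentric in the pocket, level, and standing only a few mm above the plate.
- **Keeper:** it stopped moving while the push rose from about 3 N to 6 N, and the last picture shows it parallel to the stage sides, over the disc.
- **Force:** the highest wrist force I read was about 6.5 N, but I only read it at the end of each move call, so a brief peak in between could have been missed.
- **Surroundings:** the cap and vial are at the same places in the scene picture as at the start. Nothing came near the tweezers, but only one end of them was in my last picture.

**Disagreements:**
- **Fingertips:** they are not 17 mm ahead of the TCP as stated. The pictures, and a light touch on the plate, put them about 20 mm behind it, so I worked to that.
- **Cameras:** the top camera differed from the wrist camera and the touch measurements by about 2–4 mm. I used the wrist camera and touch.

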